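# Latch the eye plate under the stage's stud

### The arm

A 6-joint arm with a two-finger parallel gripper is mounted at the origin on the work surface. World frame = base frame: x ahead of the robot, y to its left, z up, the work surface at z = 0. Lengths are in m, angles in rad, forces in N, time in s.
With the tool pointing down it reaches from about 0.4 to 0.825 m from the base axis. Payload 7 kg.
Tool frame: the origin (TCP) lies on the mounting face of the last link; the fingertips stand 178 mm ahead of it and the grasp point (between the pads) lies 159 mm ahead of it; z points along the fingers, y is the direction in which the jaws open and shut (so a half turn about z gives the same grasp; the last joint's range is limited). The gripper opens to 88 mm and grips with 3 to 60 N. Pads are 19 mm wide; open, the fingers measure 130 mm over their backs; the gripper's body (78 mm by 193 mm) begins 47 mm behind the grasp point.
Start: joints at [-1.042, 0.359, 0.012, 0, -1.224, -0.288], TCP at [0.161, -0.656, 0.405] pointing down, gripper open.
Joint ranges: [-3.07, 3.07], [-1.43, 2.12], [-1.02, 1.25], [-3.03, 1.67], [-3.05, -0], [-3.03, 3.03]. Speed limits (rad/s): [2.39, 2.39, 3.01, 3.14, 3.14, 3.14].

### API

Orientations are given as [roll, pitch, yaw] about the fixed x, y, z axes, in that order (R = Rz(yaw) Ry(pitch) Rx(roll)).
In Python, from station import * gives the robot as it stands.
- The arm moves only by the tool arm_command, never from a script. Its argument "targets" is a list of rows, each a list of 3 entries, a list of its own where there are three numbers: the turn, a rotation vector about the world's x, y, z in rad, then the shift along the world's x, y, z in mm, then the closure, from 0 (fully open) to 1 (shut). In form: [[[wx, wy, wz], [tx, ty, tz], fingers], ...]. A call has 1 to 8 rows; each row shifts and turns the commanded pose from where the row before left it; what a row does not reach is not made up. A row lasts 1/10 s, in which the tool goes at most 50 mm and 8.59 degrees, less where a joint would pass 70% of its speed; a pose out of reach is approached as far as the arm can. A call with a gripper value outside its range is refused whole. The fingers move at their own pace and stop on an object; "squeeze" is the grip in N (left out, the last holds). Time passes only in rows, so rows that do not move let the fingers close. It gives the time, the measured TCP pose, the force and the opening at its end, in the units of the state.
- get_state(): the state, without advancing time (a new reading comes with each control period).
- grab_frame(name): name is "side" or "top" or "wrist"; returns (picture, depth): 420x560x3 uint8, red, green, blue; 420x560 float32, m along the optical axis (not along the pixel's ray), 0 where there is no reading.
- camera_params(name): a dict with "mtx" (3x3 intrinsics, pixels), "eye" and "orientation" of the camera in the world. Camera axes: x right, y down, z forward; pixel columns grow to the right and rows downward; lengths in m; the calibration is good to about 2 mm. A picture is of the moment at which its call begins: read the wrist's pose just before it. camera_params takes no time and is no camera call; for the wrist camera it gives the pose at the moment of the call.
- job_done(): hands the job in, once; it reports no verdict.
The state is a dict: "t": time; "q": joint angles; "qd": joint speeds; "joint_efforts": joint torques, N m; "eef_pos": TCP position; "ee_rot": TCP orientation; "force": force on the tool from outside, world axes, zero at the start; "moment": the same for the moment, N m; "width": finger opening in m.
Only numpy, scipy, OpenCV 4.12 (cv2) and the standard library are available. Lean on these libraries where they do the work, as an engineer would, in place of code of your own. Each camera call takes 0.05 s, during which the arm holds its last target.

### The job

Latch the inspection stage for the specimen cassette: take the loose plate with the oblong eye, tilt its nose down so that the eye slips past the stud's wide head, draw its nose bar back under the head until it meets the neck, then level the plate so that it lies flat on the stage, caught under the head, with its tail between the two keeper pins, and let go. Feel your way gently, with never more than 20 N on the stud while the plate is tilted, set the plate down softly, and leave the spare plate and everything else where it is.

Things in the scene. Friction and masses are not known exactly. Their poses are not given: they have to be found in the camera images.
- stage: Inspection stage with its stud and pins: fixed low white block on a grey skirt, 220 x 140 mm, flat top 32 mm above the bench, flush but for the stud and two pins. Origin at the centre of its underside; z up, x along the stage from keeper pins to stud slot, y across.
- stage_slot (a point): Middle of the stage's stud slot, on its top (x +40, z +32 mm from its origin, same axes). Steel stud: neck 10 mm thick, 29 mm tall up to a round flat head 32 mm across, 4 mm thick. It is clamped fast on the slot's centre line but ANYWHERE up to 18 mm either way along x from this point: its place is not measured; feel or see it.
- stage_keeper (a point): Midway between the two upright keeper pins, on the stage's top, 62 mm from stage_slot along -x, same axes. The pins are 8 mm thick and 12 mm tall, one to each side (+y, -y), with a 33 mm gap between them.
- plate_eye (a point): Centre of the oblong eye of the loose aluminium latch plate (120 g, 5 mm thick), at its underside: x from tail to nose, y across, z up. Eye 24 mm along x, 40 along y, right through. Nose bar x +12 to +41 mm, side bars 8 mm, tail-side bar x -12 to -22; 56 mm wide here. Tail 26 mm wide, x -22 to -118. Starts flat on the bench to one side of the stage, the spare at the other.
- plate_grip (a point): Centre, half-way up, of the latch plate's upright grip block on its tail: 22 mm along x, 14 mm along y, 32 mm tall above the 5 mm plate (top 37 mm over the plate's underside). It lies at x -98, z +21 mm from plate_eye; same axes.
- plate_tail (a point): Point on the latch plate's tail, on its centre line at the underside, 60 mm behind plate_eye (x -60 mm): about the part that goes between the pins. Same axes.
- spare: Bystander: a similar spare plate of the same metal with the same tail and grip block, but with only a small round 13 mm hole where the oblong eye would be; origin at the hole's centre, underside, long axis x. To be left alone.
- dish: Bystander: white ceramic dish, 64 mm across, 22 mm tall, origin centre of underside. To be left alone.
- jar: Bystander: amber glass jar, 44 mm across, 55 mm tall, origin centre of underside. To be left alone.
- driver: Bystander: screwdriver, 150 mm long, lying. To be left alone.
- brush: Bystander: brush, 150 mm long, lying. To be left alone.
- can: Bystander: bare metal can, 52 mm across, 75 mm tall, origin centre of underside. To be left alone.
- tweezers: Bystander: steel tweezers, 120 mm long, 4 mm thick, lying. To be left alone.
Things that resemble listed ones, but are neither listed nor needed, are in the scene too. Leave any green or pink look-alike of the part that bears plate_eye alone.

How it is judged:
On the way:
1. the latch plate is held clear of the bench, nose tilted down past 0.3 rad, over the stage's stud (angle between plate_eye's own z axis and vertical above 0.3 rad and height (world z) of plate_grip above 0.08 m and horizontal distance between plate_eye and stage_slot below 0.07 m), for 0.1 s.
At the end, for the whole second after the job is handed in: The eye plate lies flat on the stage (under 4 mm above it, tilt under 0.06 rad), the stud through its eye: eye centre within 26 mm along and 12 mm across of the slot's middle, tail point within 30 mm along and 7 mm across of the point between the pins, in line with the stage within 0.2 rad (x of plate_eye in the frame of stage_slot between -0.0265 and 0.0265 m and y of plate_eye in the frame of stage_slot between -0.012 and 0.012 m and z of plate_eye in the frame of stage_slot between -0.004 and 0.004 m and y of plate_tail in the frame of stage_slot between -0.007 and 0.007 m and z of plate_tail in the frame of stage_slot below 0.004 m and x of plate_tail in the frame of stage_keeper between -0.03 and 0.03 m and angle between plate_eye's own z axis and vertical below 0.06 rad and angle between the x axis of plate_eye and the x axis of stage_slot, either way round below 0.2 rad); the robot touches nothing.
It fails at once if the stage or its stud is loaded with more than 20 N while the plate is tilted (contact force between stage and anything else above 20 N and angle between plate_eye's own z axis and vertical above 0.1 rad).
It fails at once if the plate is slammed or forced down: more than 60 N on the stage (contact force between stage and anything else above 60 N).
It fails at once if the spare plate or another bystander is moved more than 25 mm (distance of any of spare, dish, jar, driver, brush, can, tweezers from where it was at the start of the episode above 0.025 m).
It also fails if it takes over 54 s, if anything falls off the work surface, if the arm or the gripper's body presses on something with over 40 N, if the wrist force passes 120 N, or if a joint passes its speed limit or range.

## Working session

There is one attempt and no reset: what is moved stays moved. The work goes in short steps, Python scripts to look and compute and a tool call to move; the robot and the scene stay as the last step left them, time stands still between calls to the robot, and variables do not carry over. Pictures are saved under pics/ and viewed, and the job is handed in when it is done.

Besides the shell and the picture viewer there is one more tool, called after "Call:" by a JSON object that holds its "op" and its "data". arm_command: Moves the arm, as the interface text tells. Its arguments: {"type":"object","properties":{"targets":{"type":"array"},"squeeze":{"type":"number"}},"required":["targets"]}

```bash
ls; mkdir -p pics; python3 - <<'E'
from station import *
import cv2
s=get_state(); print({k:np.round(v,3).tolist() if hasattr(v,'__len__') else v for k,v in s.items()} if 'np' in globals() else s)
for n in ("top","side"):
    p,d=grab_frame(n); cv2.imwrite(f"pics/{n}0.png",p[:,:,::-1]); 
    import numpy as np
    np.save(f"pics/{n}0d.npy",d); np.save(f"pics/{n}0.npy",p)
    print(n,camera_params(n))
E
```

```text
pics
{'t': 0.0, 'q': array([-1.04190573e+00,  3.59383029e-01,  1.10549056e-02, -3.60668175e-04,
       -1.22408544e+00, -2.88125867e-01]), 'qd': array([ 4.50593506e-04, -1.44579264e-03, -8.15084785e-05,  2.54520815e-04,
        7.25950272e-04, -3.07487187e-04]), 'joint_efforts': array([ 4.61365380e-04, -5.82717669e+01,  2.93075502e+01,  6.99775457e+00,
        7.14180715e-03, -1.42519734e-04]), 'eef_pos': array([ 0.16092131, -0.65533534,  0.40372132]), 'ee_rot': array([ 3.13994573e+00, -1.34520728e-04, -2.90095064e+00]), 'force': array([-0.2489312 ,  0.40332275,  0.23816631]), 'moment': array([-0.00083823,  0.02197646, -0.01881786]), 'width': 0.087205799697336}
top {'mtx': array([[436.4349684 ,   0.        , 275.88394801],
       [  0.        , 436.4349684 , 208.08498803],
       [  0.        ,   0.        ,   1.        ]]), 'eye': array([0.36664111, 0.10279542, 1.3241126 ]), 'orientation': array([-2.98510774e+00,  2.48115411e-03, -1.55917612e+00])}
side {'mtx': array([[496.20683147,   0.        , 274.71778223],
       [  0.        , 496.20683147, 212.25604667],
       [  0.        ,   0.        ,   1.        ]]), 'eye': array([0.11120131, 1.23680682, 1.21211479]), 'orientation': array([-2.31824078, -0.00691897, -2.78818053])}
```

View pics/top0.png

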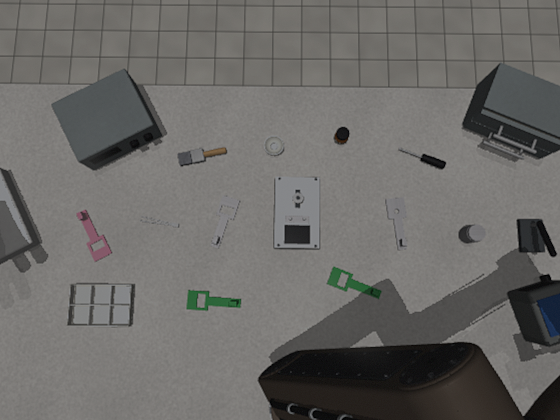

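View pics/side0.png

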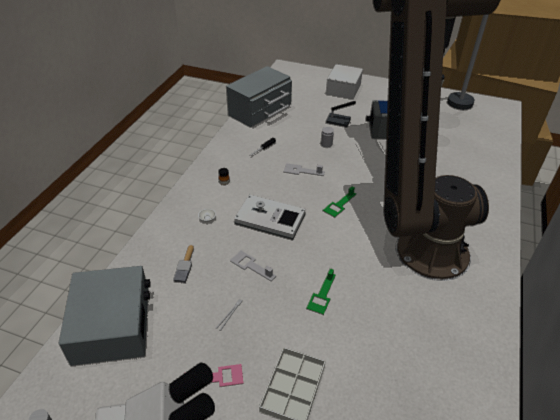

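The top view shows the stage at about (297,212) with its stud at (298,197). The latch plate is to its left at (225,220) with its nose up the image, and the spare is to the right at (397,222). I'll enlarge the picture and measure.

```bash
cat > h.py <<'E'
import numpy as np, cv2
from scipy.spatial.transform import Rotation as Ro
def Rm(o): return Ro.from_euler('xyz',o).as_matrix()
def ray(cp,u,v):
    K=cp['mtx']; d=np.array([(u-K[0,2])/K[0,0],(v-K[1,2])/K[1,1],1.0])
    return np.array(cp['eye']),Rm(cp['orientation'])@d
def onz(cp,u,v,z):
    e,d=ray(cp,u,v); return e+d*(z-e[2])/d[2]
def proj(cp,P):
    P=np.atleast_2d(P); c=(P-cp['eye'])@Rm(cp['orientation']); 
    return np.c_[c[:,0]/c[:,2]*cp['mtx'][0,0]+cp['mtx'][0,2],c[:,1]/c[:,2]*cp['mtx'][1,1]+cp['mtx'][1,2]]
E
python3 - <<'E'
from h import *
from station import *
p=np.load('pics/top0.npy'); 
c=p[165:265,200:330,::-1]; cv2.imwrite('pics/topc.png',cv2.resize(c,None,fx=6,fy=6,interpolation=cv2.INTER_CUBIC))
p=np.load('pics/side0.npy'); 
c=p[185:290,220:320,::-1]; cv2.imwrite('pics/sidec.png',cv2.resize(c,None,fx=5.6,fy=5.6,interpolation=cv2.INTER_CUBIC))
cp=camera_params('top'); d=np.load('pics/top0d.npy')
for (u,v,z) in [(276,178,.032),(320,178,.032),(318,248,.032),(274,248,.032),(298,197,.065),(225,210,0.005),(217,240,0.04),(397,210,0.005)]:
    P=onz(cp,u,v,z); e,r=ray(cp,u,v); print((u,v),np.round(P,3), 'depth pt',np.round(e+r*d[v,u],3))
E
```

```text
(276, 178) [0.663 0.109 0.032] depth pt [0.664 0.109 0.027]
(320, 178) [ 0.664 -0.024  0.032] depth pt [ 0.672 -0.028 -0.002]
(318, 248) [ 0.452 -0.017  0.032] depth pt [ 0.453 -0.018  0.03 ]
(274, 248) [0.451 0.113 0.032] depth pt [0.452 0.113 0.016]
(298, 197) [0.599 0.044 0.065] depth pt [0.6   0.044 0.061]
(225, 210) [0.567 0.264 0.005] depth pt [ 0.568  0.265 -0.002]
(217, 240) [0.472 0.281 0.04 ] depth pt [0.473 0.282 0.028]
(397, 210) [ 0.573 -0.262  0.005] depth pt [ 0.574 -0.263 -0.001]
```

View pics/topc.png

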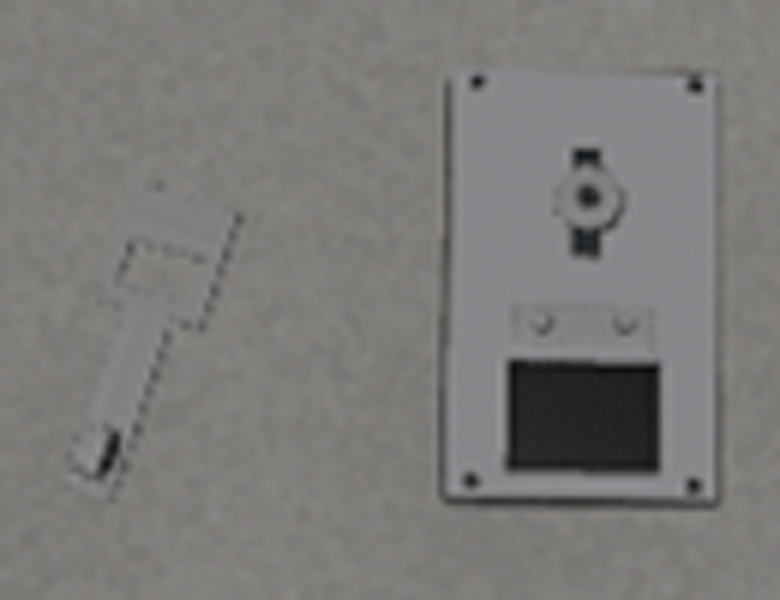

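View pics/sidec.png

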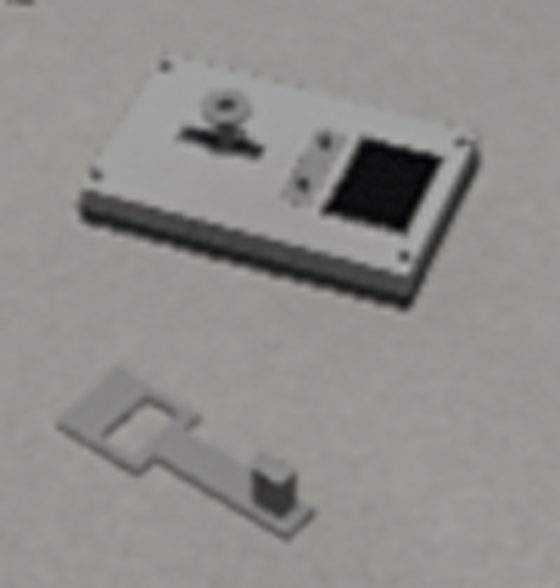

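```bash
python3 - <<'E'
from h import *
from station import *
s=get_state(); c=camera_params('wrist'); R=Rm(s['ee_rot'])
print(R.T@(np.array(c['eye'])-s['eef_pos'])); print(np.round(R.T@Rm(c['orientation']),3)); print(c['mtx'])
E
```

```text
[0.07299736 0.0002335  0.01988388]
[[-0.    -0.962 -0.272]
 [ 1.     0.    -0.001]
 [ 0.001 -0.272  0.962]]
[[343.81378533   0.         282.47221346]
 [  0.         343.81378533 213.95514923]
 [  0.           0.           1.        ]]
```

Call:
{"op": "arm_command", "data": {"targets": [[[0,0,0.14],[30,35,0],0],[[0,0,0.14],[30,35,0],0],[[0,0,0.14],[30,35,0],0],[[0,0,0.14],[30,35,0],0],[[0,0,0.14],[30,35,0],0],[[0,0,0.14],[30,35,0],0],[[0,0,0.14],[30,35,0],0],[[0,0,0.14],[20,40,0],0]]}}

```text
t: 0.9
eef_pos: [0.3924, -0.3691, 0.4043]
ee_rot: [3.141, 0.0, -1.775]
force: [0.8, -0.3, 0.2]
width: 0.0876
```

Call:
{"op": "arm_command", "data": {"targets": [[[0,0,0.14],[15,48,0],0],[[0,0,0.14],[15,48,0],0],[[0,0,0.14],[15,48,0],0],[[0,0,0.14],[15,48,0],0],[[0,0,0.14],[15,48,0],0],[[0,0,0.14],[10,48,0],0],[[0,0,0.14],[0,48,0],0],[[0,0,0.14],[0,48,0],0]]}}

```text
t: 1.7
eef_pos: [0.4752, 0.0141, 0.4045]
ee_rot: [3.141, 0.0, -0.655]
force: [1.3, 0.6, -0.0]
width: 0.0876
```

Call:
{"op": "arm_command", "data": {"targets": [[[0,0,0.14],[0,45,-10],0],[[0,0,0.14],[0,45,-10],0],[[0,0,0.1],[0,45,-10],0],[[0,0,0],[0,45,-10],0],[[0,0,0],[0,20,0],0],[[0,0,0],[0,0,0],0]]}}

```text
t: 2.3
eef_pos: [0.4754, 0.2145, 0.364]
ee_rot: [3.141, 0.001, -0.278]
force: [0.1, -0.7, 0.6]
width: 0.0874
```

```bash
python3 - <<'E'
from h import *
from station import *
import pickle
s=get_state(); print(s['q'],s['eef_pos'],s['ee_rot'])
c=camera_params('wrist'); p,d=grab_frame('wrist'); cv2.imwrite('pics/w1.png',p[:,:,::-1]); pickle.dump((c,p,d,s),open('pics/w1.pkl','wb'))
E
```

```text
[ 8.00386589e-01  1.38655550e-01 -3.82225044e-01 -8.38214136e-07
 -1.05108102e+00  4.92355308e-01] [0.47543169 0.21449698 0.36397744] [ 3.14056612e+00  5.51474246e-04 -2.78055130e-01]
```

View pics/w1.png

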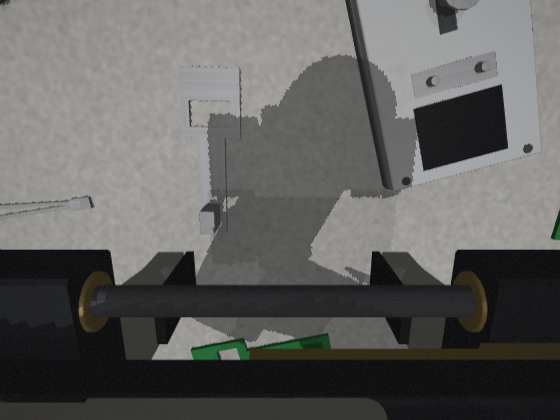

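The wrist picture shows the plate upright: eye at about (212,115) and grip block at (210,218). The stage is at upper right with its stud cut off by the frame. I'll measure the plate and then fetch a second view for the stud.

```bash
python3 - <<'E'
from h import *
import pickle
c,p,d,s=pickle.load(open('pics/w1.pkl','rb'))
cr=p[55:245,165:265,::-1]; cv2.imwrite('pics/w1c.png',cv2.resize(cr,None,fx=3.1,fy=3.1,interpolation=cv2.INTER_CUBIC))
cr=p[0:180,360:560,::-1]; cv2.imwrite('pics/w1s.png',cv2.resize(cr,None,fx=3,fy=3,interpolation=cv2.INTER_CUBIC))
E
```

```text
(no output)
```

View pics/w1c.png

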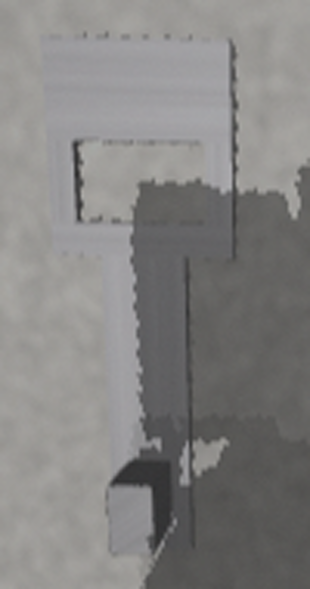

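View pics/w1s.png

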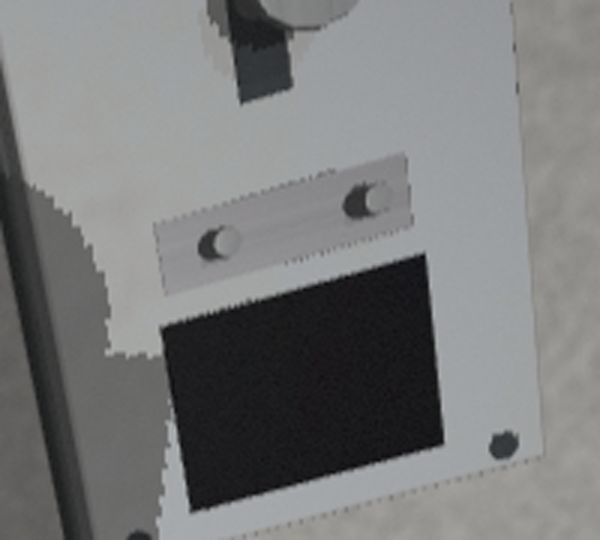

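```bash
python3 - <<'E'
from h import *
import pickle
c,p,d,s=pickle.load(open('pics/w1.pkl','rb'))
f=lambda x,y,z: onz(c,165+x/3.1,55+y/3.1,z)
for n,x,y,z in [('blk',131,521,.037),('blkTL',107,487,.037),('blkTR',152,487,.037),('blkBL',108,556,.037),('blkBR',155,556,.037),('noseL',42,40,.005),('noseR',231,40,.005),('shR',236,258,.005),('eyeTL',76,141,.005),('eyeTR',205,141,.005),('eyeBR',205,222,.005),('eyeBL',76,222,.005),('tailR1',186,260,.005),('tailR2',193,547,.005)]:
    print(n,np.round(f(x,y,z)*1000,1))
g=lambda x,y,z: onz(c,360+x/3,0+y/3,z)
for n,x,y,z in [('pinL',227,242,.044),('pinR',378,198,.044),('slotend',266,95,.032),('cornBR',543,456,.032)]:
    print(n,np.round(g(x,y,z)*1000,1))
E
```

```text
blk [473.5 287.9  37. ]
blkTL [485.5 291.3  37. ]
blkTR [481.8 278.4  37. ]
blkBL [464.9 298.3  37. ]
blkBR [460.9 284.6  37. ]
noseL [613.6 273.7   5. ]
noseR [598.3 220.    5. ]
shR [537.9 237.9   5. ]
eyeTL [584.1 273.8   5. ]
eyeTR [573.4 236.3   5. ]
eyeBR [550.9 243.7   5. ]
eyeBL [561.8 282.    5. ]
tailR1 [541.6 253.    5. ]
tailR2 [451.6 280.7   5. ]
pinL [539.   65.8  44. ]
pinR [538.9  24.9  44. ]
slotend [573.3  44.4  32. ]
cornBR [453.1 -20.8  32. ]
```

Eye about 39 x 23.5 mm and eye-to-block 98.4 mm, both matching the given sizes. Plate yaw is about -0.288 with the block at (473.5, 288). Next, the grasp.

Call:
{"op": "arm_command", "data": {"targets": [[[0,0,-0.01],[-2,25,-15],0],[[0,0,0],[0,25,-25],0],[[0,0,0],[0,23.5,-40],0],[[0,0,0],[0,0,-40],0],[[0,0,0],[0,0,-30],0],[[0,0,0],[0,0,-18],0],[[0,0,0],[0,0,-8],0],[[0,0,0],[0,0,0],0]]}}

```text
t: 3.15
eef_pos: [0.4736, 0.2846, 0.1881]
ee_rot: [3.14, 0.001, -0.292]
force: [-0.2, -0.1, 0.5]
width: 0.0874
```

Call:
{"op": "arm_command", "data": {"squeeze": 50, "targets": [[[0,0,0],[0,0,0],1],[[0,0,0],[0,0,0],1],[[0,0,0],[0,0,0],1],[[0,0,0],[0,0,0],1],[[0,0,0],[0,0,0],1],[[0,0,0],[0,0,0],1],[[0,0,0],[0,0,0],1],[[0,0,0],[0,0,0],1]]}}

```text
t: 3.95
eef_pos: [0.4735, 0.2856, 0.1886]
ee_rot: [3.142, 0.0, -0.291]
force: [1.0, 0.2, 0.4]
width: 0.0289
```

Call:
{"op": "arm_command", "data": {"targets": [[[0,0,0],[0,0,0],1],[[0,0,0],[0,0,0],1],[[0,0,0],[0,0,0],1],[[0,0,0],[0,0,0],1],[[0,0,0],[0,0,0],1]]}}

```text
t: 4.45
eef_pos: [0.4735, 0.2856, 0.1886]
ee_rot: [3.142, -0.0, -0.291]
force: [-0.2, -0.3, 0.1]
width: 0.0139
```

Call:
{"op": "arm_command", "data": {"targets": [[[0,0,0],[0,0,5],1],[[0,0,0],[0,0,15],1],[[0,0,0.04],[6,-10,25],1],[[0,0,0.05],[10,-25,30],1],[[0,0,0.05],[10,-30,30],1],[[0,0,0.05],[10,-30,30],1],[[0,0,0.05],[10,-30,25],1],[[0,0,0.05],[0,-15,12],1]]}}

```text
t: 5.25
eef_pos: [0.5203, 0.1437, 0.3636]
ee_rot: [-3.14, -0.003, 0.0]
force: [0.2, 0.4, -1.6]
width: 0.0136
```

Call:
{"op": "arm_command", "data": {"targets": [[[0,0,0],[0,0,0],1],[[0,0,0],[0,0,0],1]]}}

```text
t: 5.45
eef_pos: [0.5192, 0.1453, 0.3607]
ee_rot: [-3.141, -0.0, -0.003]
force: [-0.9, -0.2, -0.9]
width: 0.0139
```

```bash
cat > snap.py <<'E'
from h import *
from station import *
import pickle,sys
def snap(n,cam='wrist'):
    s=get_state(); print('t',s['t'],'q',np.round(s['q'],3),'pos',np.round(s['eef_pos'],4),'rot',np.round(s['ee_rot'],4),'F',np.round(s['force'],2),'w',s['width'])
    c=camera_params(cam); p,d=grab_frame(cam); cv2.imwrite(f'pics/{n}.png',p[:,:,::-1]); pickle.dump((c,p,d,s),open(f'pics/{n}.pkl','wb'))
if __name__=='__main__': snap(*sys.argv[1:])
E
python3 snap.py w2
```

```text
t 5.45 q [ 0.636  0.17  -0.351 -0.    -1.049  0.932] pos [0.5192 0.1453 0.3607] rot [-3.1411e+00 -1.0000e-04 -2.9000e-03] F [-0.95 -0.22 -0.89] w 0.013948639526248545
```

View pics/w2.png

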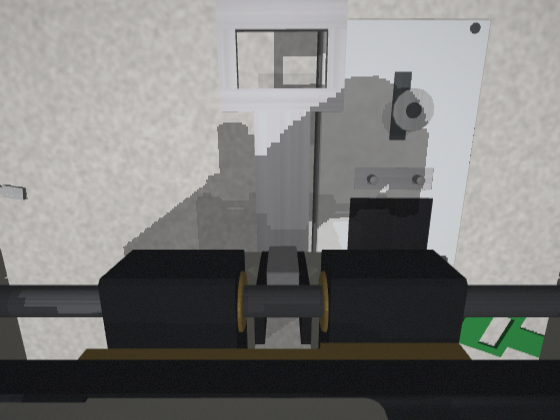

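The view shows the held plate with its eye at (282,58), the stud head at (413,110), the slot at column ~400, and pin tops at (372,179) and (418,180). Measuring these.

```bash
python3 - <<'E'
from h import *
import pickle
c,p,d,s=pickle.load(open('pics/w2.pkl','rb'))
cr=p[10:200,340:500,::-1]; cv2.imwrite('pics/w2s.png',cv2.resize(cr,None,fx=3.1,fy=3.1,interpolation=cv2.INTER_CUBIC))
cr=p[0:120,210:355,::-1]; cv2.imwrite('pics/w2p.png',cv2.resize(cr,None,fx=4,fy=4,interpolation=cv2.INTER_CUBIC))
E
```

```text
(no output)
```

View pics/w2s.png

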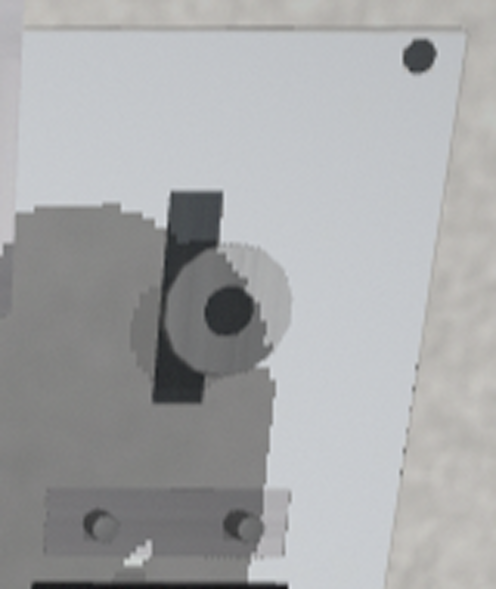

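View pics/w2p.png

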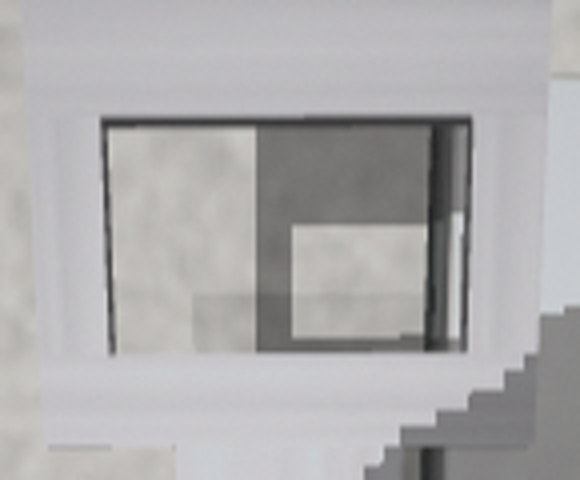

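```bash
python3 - <<'E'
from h import *
import pickle
c,p,d,s=pickle.load(open('pics/w2.pkl','rb'))
g=lambda x,y,z: onz(c,340+x/3.1,10+y/3.1,z)*1000
for n,x,y,z in [('stud',228.5,310,.065),('studdot',229,311,.065),('hl',165,310,.065),('hr',292,310,.065),('ht',228,242,.065),('hb',228,377,.065),('pinL',105,527,.044),('pinR',248,528,.044),('slotTL',171,192,.032),('slotTR',222,192,.032),('slotBL',153,402,.032),('slotBR',203,402,.032),('cornTR',467,30,.032),('hole',419,56,.032)]:
    P=g(x,y,z);print(n,np.round(P,1))
e,r=ray(c,340+228/3.1,10+280/3.1); print('stud depth z',(e+r*d[int(10+280/3.1),int(340+228/3.1)]))
f=lambda x,y,z: onz(c,210+x/4,y/4,z)*1000
for n,x,y in [('eTL',101,119),('eTR',471,119),('eBL',111,353),('eBR',467,353),('shL',45,446),('shR',533,446)]:
    u,v=210+x/4,y/4
    e,r=ray(c,u,v)
    print(n,np.round(f(x,y,.177),1))
for u,v in [(225,30),(225,60),(340,60),(280,5),(280,97),(270,150),(270,200)]:
    e,r=ray(c,u,v);print((u,v),np.round((e+r*d[v,u])*1000,1))
E
```

```text
stud [597.7  44.5  65. ]
studdot [597.4  44.3  65. ]
hl [597.7  60.2  65. ]
hr [597.6  28.8  65. ]
ht [613.5  46.2  65. ]
hb [581.5  43.   65. ]
pinL [539.7  65.7  44. ]
pinR [539.3  25.4  44. ]
slotTL [628.8  51.   32. ]
slotTR [628.8  37.2  32. ]
slotBL [573.3  51.3  32. ]
slotBR [573.3  37.2  32. ]
cornTR [667.8 -22.6  32. ]
hole [661.7 -11.   32. ]
stud depth z [0.60471962 0.04535019 0.06507337]
eTL [628.8 165.6 177. ]
eTR [628.7 125.7 177. ]
eBL [605.1 165.4 177. ]
eBR [605.  125.4 177. ]
shL [595.1 173.3 177. ]
shR [595.  117.6 177. ]
(225, 30) [628.9 170.1 176. ]
(225, 60) [616.9 170.6 176.4]
(340, 60) [616.5 120.1 177.9]
(280, 5) [638.  146.2 177.8]
(280, 97) [601.3 146.4 177.5]
(270, 150) [577.7 151.2 177.5]
(270, 200) [553.6 151.5 177.1]
```

Measured: stud at (597.6, 44.4), slot middle about (601, 44.2), keeper at (539.5, 45.5), stage yaw about -0.008. The held plate is flat, with its eye at TCP+(97.7, 0.2, -188.6). The slot-to-keeper distance of 61.5 mm, head of 32 mm and eye of 40 x 23.7 mm all agree with the given sizes. Next I tilt to 0.6 rad over the stud.

Call:
{"op": "arm_command", "data": {"targets": [[[0,0.05,0],[10,-10,0],1],[[0,0.1,-0.005],[20,-20,0],1],[[0,0.1,0],[20,-20,0],1],[[0,0.1,0],[20,-20,-5],1],[[0,0.1,0],[20,-20,-8],1],[[0,0.1,0],[16,-11,-10],1],[[0,0.05,0],[8,0,-10],1],[[0,0,0],[0,0,0],1]]}}

```text
t: 6.3
eef_pos: [0.6343, 0.0451, 0.3227]
ee_rot: [3.135, 0.608, -0.01]
force: [0.1, 1.0, -1.8]
width: 0.014
```

Call:
{"op": "arm_command", "data": {"targets": [[[0,0,0],[0,0,0],1],[[0,0,0],[0,0,0],1]]}}

```text
t: 6.5
eef_pos: [0.6332, 0.0454, 0.3282]
ee_rot: [3.138, 0.598, -0.006]
force: [-0.1, -0.4, -1.6]
width: 0.0132
```

```bash
python3 snap.py w3; python3 - <<'E'
from snap import *
snap('s3','side')
cv2.imwrite('pics/s3c.png',cv2.resize(cv2.imread('pics/s3.png')[140:290,200:370],None,fx=4,fy=4,interpolation=cv2.INTER_CUBIC))
E
```

```text
t 6.5 q [ 0.316  0.547  0.129 -0.178 -1.725  1.274] pos [0.6332 0.0454 0.3282] rot [ 3.1379  0.5982 -0.0061] F [-0.11 -0.37 -1.58] w 0.013215160796902258
t 6.55 q [ 0.316  0.546  0.129 -0.178 -1.726  1.274] pos [0.6331 0.0454 0.3287] rot [ 3.1383  0.5977 -0.0058] F [-0.29  0.57 -0.74] w 0.013724282727568786
```

View pics/w3.png

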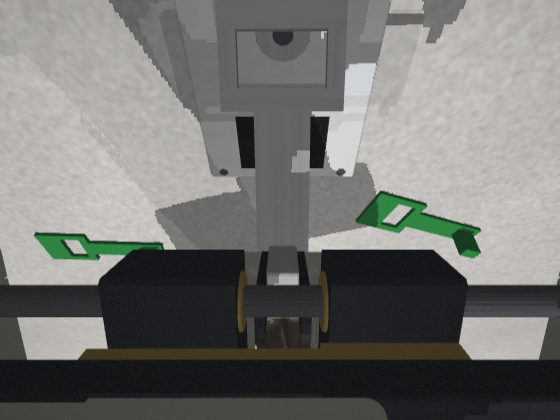

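View pics/s3c.png

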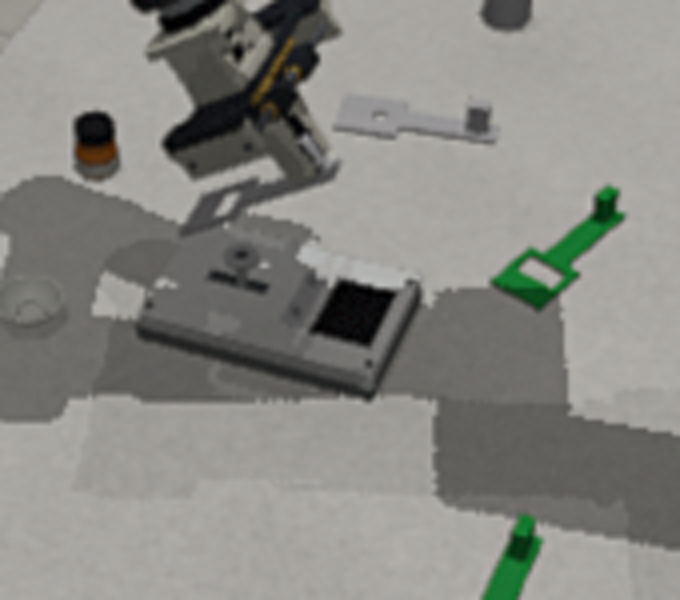

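```bash
cat >> h.py <<'E'
# plate point in tool frame from w2 (tool down, yaw ~ -0.003): plate yaw ~0
def plate(s,pts):
    """plate-frame pts (mm) -> world mm from state s"""
    Rt0=Rm([-3.1411,-1e-4,-2.9e-3]); off=np.array([97.7,.2,-188.6])
    R=Rm(s['ee_rot'])@Rt0.T
    return np.array(s['eef_pos'])*1000+(np.atleast_2d(pts)+off)@R.T
E
python3 - <<'E'
from h import *
import pickle
c,p,d,s=pickle.load(open('pics/w3.pkl','rb'))
cr=p[0:120,210:355,::-1]; cv2.imwrite('pics/w3p.png',cv2.resize(cr,None,fx=4,fy=4,interpolation=cv2.INTER_CUBIC))
for u,v in [(283,36),(283,30)]: print(onz(c,u,v,.065)*1000)
print(plate(s,[[12,0,0],[0,0,0],[-12,0,0],[-60,0,0],[41,0,0]]).round(1))
print(proj(c,plate(s,[[12,20,5],[12,-20,5],[-12,20,5],[-12,-20,5]])/1000).round(1))
E
```

```text
[596.87244095  44.60309548  65.        ]
[600.15041022  44.59419689  65.        ]
[[617.6  45.2 110.6]
 [607.7  45.3 117.3]
 [597.8  45.3 124.1]
 [558.1  45.4 151.1]
 [641.6  45.2  94.2]]
[[235.4  29.2]
 [328.5  28.9]
 [237.6  88.5]
 [326.7  88.2]]
```

View pics/w3p.png

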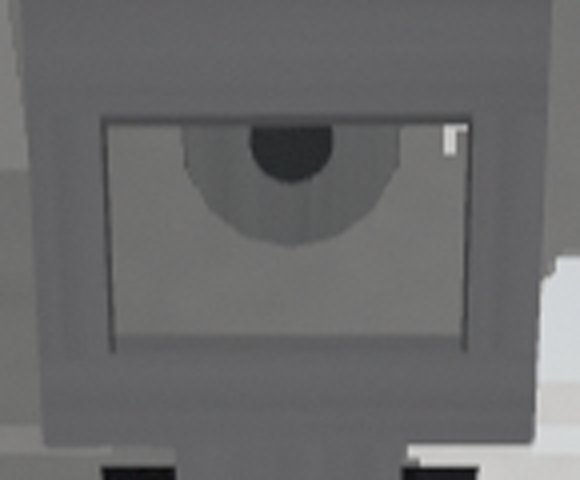

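The plate hasn't slipped: the eye has the same pixels as before, and the stud sits centred in the eye laterally within 0.7 mm. Descending past the head, gently near the end.

Call:
{"op": "arm_command", "data": {"targets": [[[0,0,0],[0,-0.7,-6],1],[[0,0,0],[0,0,-10],1],[[0,0,0],[0,0,-12],1],[[0,0,0],[0,0,-8],1],[[0,0,0],[0,0,-4],1],[[0,0,0],[0,0,0],1]]}}

```text
t: 7.2
eef_pos: [0.6334, 0.0438, 0.2865]
ee_rot: [3.137, 0.602, -0.007]
force: [0.6, 0.4, -0.7]
width: 0.0136
```

Call:
{"op": "arm_command", "data": {"targets": [[[0,0,0],[0,0,-3],1],[[0,0,0],[0,0,-3],1],[[0,0,0],[0,0,-3],1],[[0,0,0],[0,0,-3],1],[[0,0,0],[0,0,-2],1],[[0,0,0],[0,0,-2],1],[[0,0,0],[0,0,0],1],[[0,0,0],[0,0,0],1]]}}

```text
t: 8.0
eef_pos: [0.6335, 0.0439, 0.2717]
ee_rot: [3.138, 0.6, -0.007]
force: [-0.1, -0.6, -1.3]
width: 0.0138
```

```bash
python3 - <<'E'
from h import *
from snap import snap
from station import *
snap('w4')
s=get_state(); print(plate(s,[[12,0,0],[0,0,0],[-12,0,0],[-60,0,0],[41,0,0]]).round(1))
cv2.imwrite('pics/w4p.png',cv2.resize(cv2.imread('pics/w4.png')[0:120,200:365],None,fx=4,fy=4,interpolation=cv2.INTER_CUBIC))
E
```

```text
t 8.0 q [ 0.314  0.597  0.076 -0.176 -1.626  1.293] pos [0.6335 0.0439 0.2717] rot [ 3.1381  0.6    -0.007 ] F [-0.06 -0.61 -1.26] w 0.013792654468464775
[[617.6  43.8  54.2]
 [607.7  43.8  60.9]
 [597.8  43.9  67.7]
 [558.2  44.   94.8]
 [641.5  43.7  37.8]]
```

View pics/w4p.png

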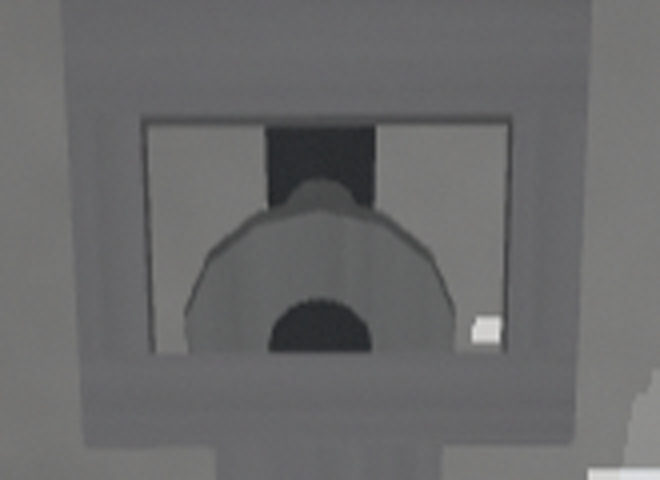

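The head now sits in the eye with the tail bar over it and the neck visible ahead at (320,195) in the crop. Forces are at noise level. Drawing back with a +0.8 mm sideways correction, then feeling for the neck.

Call:
{"op": "arm_command", "data": {"targets": [[[0,0,0],[-2,0.8,0],1],[[0,0,0],[-3,0,0],1],[[0,0,0],[-3,0,0],1],[[0,0,0],[-3,0,0],1],[[0,0,0],[-1.5,0,0],1],[[0,0,0],[0,0,0],1]]}}

```text
t: 8.65
eef_pos: [0.6208, 0.0447, 0.2718]
ee_rot: [3.138, 0.6, -0.007]
force: [1.7, -0.5, -1.3]
width: 0.0138
```

Call:
{"op": "arm_command", "data": {"targets": [[[0,0,0],[-0.5,0,0],1],[[0,0,0],[-0.5,0,0],1]]}}

```text
t: 8.85
eef_pos: [0.6201, 0.0447, 0.2716]
ee_rot: [3.138, 0.6, -0.007]
force: [0.3, -0.8, -2.2]
width: 0.0138
```

Call:
{"op": "arm_command", "data": {"targets": [[[0,0,0],[-0.5,0,0],1],[[0,0,0],[0,0,0],1]]}}

```text
t: 9.05
eef_pos: [0.6195, 0.0447, 0.2716]
ee_rot: [3.138, 0.6, -0.007]
force: [-0.0, 0.7, -1.0]
width: 0.0134
```

Call:
{"op": "arm_command", "data": {"targets": [[[0,0,0],[-0.5,0,0],1],[[0,0,0],[0,0,0],1]]}}

```text
t: 9.25
eef_pos: [0.619, 0.0447, 0.2717]
ee_rot: [3.138, 0.6, -0.007]
force: [0.6, -0.1, -1.3]
width: 0.0136
```

Call:
{"op": "arm_command", "data": {"targets": [[[0,0,0],[-0.4,0,0],1],[[0,0,0],[0,0,0],1]]}}

```text
t: 9.45
eef_pos: [0.6186, 0.0447, 0.2717]
ee_rot: [3.138, 0.6, -0.007]
force: [0.6, -0.1, -0.6]
width: 0.0129
```

Call:
{"op": "arm_command", "data": {"targets": [[[0,0,0],[-0.3,0,0],1],[[0,0,0],[0,0,0],1]]}}

```text
t: 9.65
eef_pos: [0.6183, 0.0447, 0.2717]
ee_rot: [3.138, 0.6, -0.007]
force: [0.5, -0.6, -1.5]
width: 0.0136
```

Call:
{"op": "arm_command", "data": {"targets": [[[0,0,0],[-0.3,0,0],1],[[0,0,0],[0,0,0],1]]}}

```text
t: 9.85
eef_pos: [0.618, 0.0447, 0.2717]
ee_rot: [3.138, 0.6, -0.007]
force: [0.5, 0.2, -1.1]
width: 0.0139
```

Call:
{"op": "arm_command", "data": {"targets": [[[0,0,0],[-0.3,0,0],1],[[0,0,0],[0,0,0],1]]}}

```text
t: 10.05
eef_pos: [0.6178, 0.0447, 0.2717]
ee_rot: [3.138, 0.6, -0.007]
force: [0.9, 0.3, -1.7]
width: 0.0136
```

Call:
{"op": "arm_command", "data": {"targets": [[[0,0,0],[-0.3,0,0],1],[[0,0,0],[0,0,0],1]]}}

```text
t: 10.25
eef_pos: [0.6175, 0.0447, 0.2717]
ee_rot: [3.138, 0.599, -0.007]
force: [0.9, -0.5, -1.8]
width: 0.0137
```

Call:
{"op": "arm_command", "data": {"targets": [[[0,0,0],[-0.3,0,0],1],[[0,0,0],[0,0,0],1]]}}

```text
t: 10.45
eef_pos: [0.6173, 0.0447, 0.2717]
ee_rot: [3.138, 0.599, -0.007]
force: [1.6, 1.2, -1.9]
width: 0.0137
```

Call:
{"op": "arm_command", "data": {"targets": [[[0,0,0],[-0.3,0,0],1],[[0,0,0],[0,0,0],1]]}}

```text
t: 10.65
eef_pos: [0.6171, 0.0448, 0.2717]
ee_rot: [3.138, 0.599, -0.007]
force: [3.9, -0.8, -2.1]
width: 0.0136
```

```bash
python3 - <<'E'
from h import *
from snap import snap
from station import *
snap('w5')
s=get_state(); print(plate(s,[[12,0,0],[0,0,0],[-12,0,0],[-60,0,0],[41,0,0]]).round(1),s['force'],s['moment'])
cv2.imwrite('pics/w5p.png',cv2.resize(cv2.imread('pics/w5.png')[0:120,200:365],None,fx=4,fy=4,interpolation=cv2.INTER_CUBIC))
E
```

```text
t 10.65 q [ 0.322  0.573  0.034 -0.18  -1.606  1.29 ] pos [0.6171 0.0448 0.2717] rot [ 3.1383  0.599  -0.0068] F [ 3.86 -0.76 -2.05] w 0.013578775022855448
[[601.3  44.7  54.1]
 [591.3  44.7  60.9]
 [581.4  44.7  67.6]
 [541.8  44.9  94.7]
 [625.2  44.6  37.7]] [ 3.35353561 -0.19232837 -3.63893397] [-0.15003396 -3.25749667  0.03082107]
```

View pics/w5p.png

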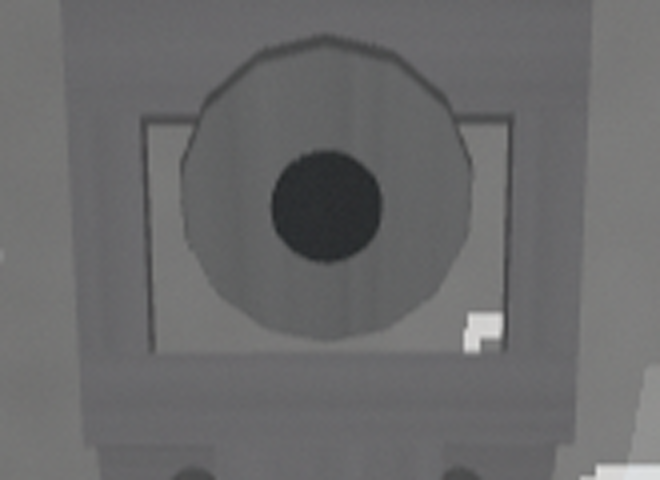

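Neck felt at Fx of about 4 N. The picture shows the head over the nose bar, centred. Next I compute the levelling rows, pivoting about the nose edge.

```bash
python3 - <<'E'
import numpy as np
def T(th,X,Z):
    c,s=np.cos(th),np.sin(th); return np.array([X-(109.7*c-188.6*s), Z+109.7*s+188.6*c])
ths=[.599]+list(np.arange(.58,.279,-.02))
X=601.75; p=None
for t in ths:
    Z=54.1+0.6*min(1,(.6-t)/.15); q=T(t,X if p is not None else 601.3,Z)
    if p is not None: print(round(t,2),np.round(q-p,1))
    p=q; 
    if abs(t-.599)<1e-6: print(p)
E
```

```text
[617.03464601 271.71941975]
0.58 [-3.7  0.3]
0.56 [-4.4  0.3]
0.54 [-4.4  0.2]
0.52 [-4.4  0.1]
0.5 [-4.4  0. ]
0.48 [-4.4 -0.1]
0.46 [-4.4 -0.2]
0.44 [-4.4 -0.3]
0.42 [-4.3 -0.4]
0.4 [-4.3 -0.5]
0.38 [-4.3 -0.6]
0.36 [-4.3 -0.7]
0.34 [-4.3 -0.8]
0.32 [-4.3 -0.9]
0.3 [-4.3 -0.9]
0.28 [-4.2 -1. ]
```

Call:
{"op": "arm_command", "data": {"targets": [[[0,0,0],[0.4,0,0],1],[[0,-0.01,0],[-2.1,0,0.1],1],[[0,-0.01,0],[-2.1,0,0.2],1],[[0,-0.02,0],[-4.4,0,0.3],1],[[0,-0.01,0],[-2.2,0,0.1],1],[[0,0,0],[0,0,0],1]]}}

```text
t: 11.3
eef_pos: [0.606, 0.0447, 0.273]
ee_rot: [3.139, 0.549, -0.006]
force: [2.4, 0.4, -0.7]
width: 0.0133
```

```bash
cat > st.py <<'E'
from h import *
from station import *
s=get_state(); print(s['t'],s['eef_pos'],s['ee_rot'],'F',s['force'].round(1)); print(plate(s,[[12,0,0],[0,0,0],[-60,0,0],[41,0,0]]).round(1))
E
python3 st.py
```

```text
11.3 [0.60602788 0.04472264 0.27302488] [ 3.13875933  0.54852659 -0.00638411] F [ 2.4  0.4 -0.7]
[[601.3  44.6  54.9]
 [591.   44.7  61.2]
 [539.8  44.8  92.4]
 [626.   44.6  39.8]]
```

Call:
{"op": "arm_command", "data": {"targets": [[[0,-0.01,0],[-2.0,0,0],1],[[0,-0.02,0],[-4.4,0,0],1],[[0,-0.02,0],[-4.4,0,-0.1],1],[[0,-0.02,0],[-4.4,0,-0.2],1],[[0,-0.02,0],[-4.4,0,-0.3],1],[[0,-0.01,0],[-2.2,0,-0.1],1],[[0,0,0],[0,0,0],1]]}}

```text
t: 12.0
eef_pos: [0.5844, 0.0447, 0.2722]
ee_rot: [3.139, 0.449, -0.006]
force: [3.8, 0.7, -0.9]
width: 0.0137
```

```bash
python3 st.py
```

```text
12.0 [0.58435897 0.04474265 0.27215766] [ 3.13949129  0.44861509 -0.00606682] F [ 3.8  0.7 -0.9]
[[601.4  44.7  54.6]
 [590.6  44.7  59.8]
 [536.5  44.9  85.9]
 [627.5  44.6  42.1]]
```

Call:
{"op": "arm_command", "data": {"targets": [[[0,-0.01,0],[-1.9,0,-0.1],1],[[0,-0.02,0],[-4.3,0,-0.3],1],[[0,-0.02,0],[-4.3,0,-0.4],1],[[0,-0.02,0],[-4.3,0,-0.5],1],[[0,-0.01,0],[-2.2,0,-0.3],1],[[0,0,0],[0,0,0],1]]}}

```text
t: 12.6
eef_pos: [0.5673, 0.0447, 0.2704]
ee_rot: [3.14, 0.369, -0.006]
force: [3.3, -0.2, -2.2]
width: 0.0136
```

```bash
python3 st.py
```

```text
12.6 [0.56725294 0.04474011 0.27044735] [ 3.14000158  0.36886888 -0.00584291] F [ 3.3 -0.2 -2.2]
[[601.5  44.7  55. ]
 [590.4  44.7  59.3]
 [534.4  44.8  80.9]
 [628.6  44.6  44.5]]
```

Call:
{"op": "arm_command", "data": {"targets": [[[0,-0.01,0],[-2.1,0,-0.4],1],[[0,-0.02,0],[-4.3,0,-0.8],1],[[0,-0.02,0],[-4.3,0,-0.9],1],[[0,-0.02,0],[-4.3,0,-1],1],[[0,-0.01,0],[-2.2,0,-0.6],1],[[0,0,0],[0,0,0],1]]}}

```text
t: 13.2
eef_pos: [0.5502, 0.0447, 0.2667]
ee_rot: [3.14, 0.289, -0.006]
force: [3.5, -0.3, -1.5]
width: 0.0135
```

```bash
python3 st.py
```

```text
13.2 [0.55015668 0.04473368 0.26665692] [ 3.14048114  0.28872091 -0.00565433] F [ 3.5 -0.3 -1.5]
[[601.6  44.7  54.6]
 [590.1  44.7  58. ]
 [532.6  44.8  75.1]
 [629.4  44.6  46.4]]
```

Call:
{"op": "arm_command", "data": {"targets": [[[0,-0.01,0],[-2.1,0,-0.5],1],[[0,-0.02,0],[-4.2,0,-1.2],1],[[0,-0.02,0],[-4.2,0,-1.8],1],[[0,-0.02,0],[-4.1,0,-2.3],1],[[0,-0.02,0],[-4.1,0,-2.4],1],[[0,-0.01,0],[-2.1,0,-1.2],1],[[0,0,0],[0,0,0],1]]}}

```text
t: 13.9
eef_pos: [0.5294, 0.0447, 0.2572]
ee_rot: [3.141, 0.189, -0.005]
force: [3.7, -0.5, -0.7]
width: 0.0135
```

```bash
python3 st.py
```

```text
13.9 [0.52938162 0.04472983 0.25723657] [ 3.14111485  0.18892916 -0.00545363] F [ 3.7 -0.5 -0.7]
[[601.7  44.7  51.4]
 [589.9  44.7  53.6]
 [531.   44.8  64.9]
 [630.2  44.6  45.9]]
```

Call:
{"op": "arm_command", "data": {"targets": [[[0,-0.02,0],[-4.0,0,-1.6],1],[[0,-0.02,0],[-4.0,0,-2.1],1],[[0,-0.03,0],[-6.0,0,-2.8],1],[[0,-0.03,0],[-5.9,0,-3.1],1],[[0,-0.03,0],[-5.9,0,-3.2],1],[[0,-0.03,0],[-5.8,0,-3.1],1],[[0,-0.03,0],[-5.8,0,-3.1],1],[[0,0,0],[0,0,0],1]]}}

```text
t: 14.7
eef_pos: [0.4921, 0.0448, 0.2381]
ee_rot: [-3.141, -0.001, -0.005]
force: [5.0, -0.9, -2.5]
width: 0.0137
```

```bash
python3 - <<'E'
from h import *
from snap import snap
snap('w6')
cv2.imwrite('pics/w6p.png',cv2.resize(cv2.imread('pics/w6.png')[0:200,190:375],None,fx=3,fy=3,interpolation=cv2.INTER_CUBIC))
snap('s6','side')
cv2.imwrite('pics/s6c.png',cv2.resize(cv2.imread('pics/s6.png')[150:260,200:340],None,fx=5,fy=5,interpolation=cv2.INTER_CUBIC))
E
python3 st.py
```

```text
t 14.7 q [ 0.489  0.243 -0.595  0.    -0.731  1.076] pos [0.4921 0.0448 0.2381] rot [-3.1409e+00 -1.5000e-03 -5.1000e-03] F [ 4.99 -0.89 -2.55] w 0.013716484685528501
t 14.75 q [ 0.489  0.244 -0.593 -0.    -0.733  1.077] pos [0.4924 0.0448 0.2382] rot [-3.1412e+00 -3.0000e-04 -5.1000e-03] F [ 3.83  0.1  -2.02] w 0.0136333019656955
14.8 [0.49248469 0.04480882 0.23822712] [-3.14119948e+00  1.38992097e-04 -5.38808424e-03] F [ 4.  -0.8 -2.2]
[[602.1  44.7  49.6]
 [590.1  44.7  49.6]
 [530.1  44.9  49.6]
 [631.1  44.6  49.6]]
```

View pics/w6p.png

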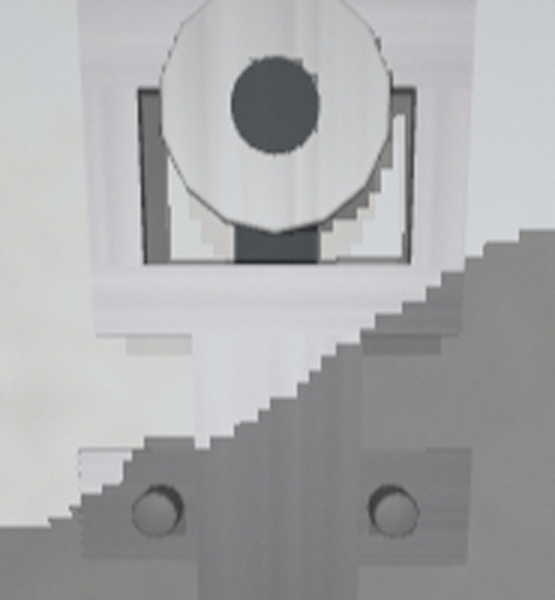

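View pics/s6c.png

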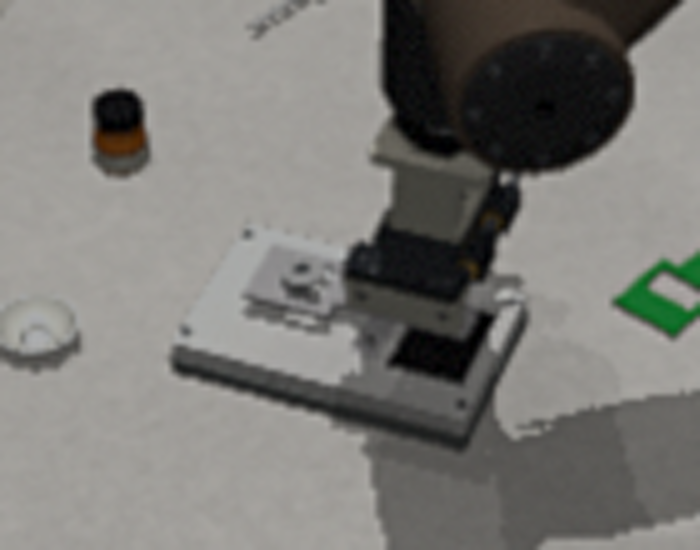

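The plate is level, with its nose bar under the head and its tail centred between the pins (crop: pins at 158 and 393, tail 197–358). I ease off the neck and lower softly.

Call:
{"op": "arm_command", "data": {"targets": [[[0,0,0],[0.7,0,-2],1],[[0,0,0],[0,0,-3],1],[[0,0,0],[0,0,-3],1],[[0,0,0],[0,0,-3],1],[[0,0,0],[0,0,-2],1],[[0,0,0],[0,0,-1],1],[[0,0,0],[0,0,0],1],[[0,0,0],[0,0,0],1]]}}

```text
t: 15.6
eef_pos: [0.4927, 0.0446, 0.2239]
ee_rot: [-3.141, 0.001, -0.006]
force: [0.4, 0.1, -1.2]
width: 0.0136
```

```bash
python3 st.py
```

```text
15.6 [0.4927423  0.04464754 0.22385592] [-3.14128886e+00  5.44421400e-04 -5.87450921e-03] F [ 0.4  0.1 -1.2]
[[602.3  44.5  35.2]
 [590.3  44.5  35.2]
 [530.3  44.7  35.2]
 [631.3  44.4  35.2]]
```

Call:
{"op": "arm_command", "data": {"targets": [[[0,0,0],[0,0,-0.7],1],[[0,0,0],[0,0,-0.7],1],[[0,0,0],[0,0,-0.5],1],[[0,0,0],[0,0,0],1]]}}

```text
t: 16.0
eef_pos: [0.4928, 0.0447, 0.2219]
ee_rot: [-3.141, 0.0, -0.006]
force: [0.3, -0.7, -1.2]
width: 0.0136
```

Call:
{"op": "arm_command", "data": {"targets": [[[0,0,0],[0,0,-0.5],1],[[0,0,0],[0,0,0],1]]}}

```text
t: 16.2
eef_pos: [0.4929, 0.0447, 0.2215]
ee_rot: [-3.141, 0.0, -0.006]
force: [0.2, -0.8, -0.9]
width: 0.0136
```

Call:
{"op": "arm_command", "data": {"targets": [[[0,0,0],[0,0,-0.5],1],[[0,0,0],[0,0,0],1]]}}

```text
t: 16.4
eef_pos: [0.4929, 0.0447, 0.221]
ee_rot: [-3.141, 0.0, -0.006]
force: [-0.3, 1.2, -0.8]
width: 0.0136
```

Call:
{"op": "arm_command", "data": {"targets": [[[0,0,0],[0,0,-0.4],1],[[0,0,0],[0,0,0],1]]}}

```text
t: 16.6
eef_pos: [0.4929, 0.0447, 0.2206]
ee_rot: [-3.141, -0.0, -0.006]
force: [-0.9, -0.4, -0.8]
width: 0.014
```

Call:
{"op": "arm_command", "data": {"targets": [[[0,0,0],[0,0,-0.3],1],[[0,0,0],[0,0,0],1]]}}

```text
t: 16.8
eef_pos: [0.4929, 0.0447, 0.2206]
ee_rot: [-3.141, -0.0, -0.006]
force: [-2.1, 0.8, 2.3]
width: 0.0139
```

Call:
{"op": "arm_command", "data": {"targets": [[[0,0,0],[0,0,-0.3],1],[[0,0,0],[0,0,0],1]]}}

```text
t: 17.0
eef_pos: [0.4929, 0.0447, 0.2206]
ee_rot: [-3.141, -0.0, -0.005]
force: [-3.1, 0.7, 7.0]
width: 0.0137
```

Seated at the predicted height (TCP 220.6, Fz 7 N). I take off the preload and release.

Call:
{"op": "arm_command", "data": {"targets": [[[0,0,0],[0,0,0.4],1],[[0,0,0],[0,0,0],1],[[0,0,0],[0,0,0],0.5],[[0,0,0],[0,0,0],0.5],[[0,0,0],[0,0,0],0.5],[[0,0,0],[0,0,0],0.5],[[0,0,0],[0,0,0],0.5],[[0,0,0],[0,0,0],0.5]]}}

```text
t: 17.8
eef_pos: [0.4929, 0.0447, 0.2204]
ee_rot: [-3.141, 0.0, -0.006]
force: [-0.2, 0.2, -0.4]
width: 0.0434
```

Gripper open to 43 mm around the 14 mm block, so I lift straight up.

Call:
{"op": "arm_command", "data": {"targets": [[[0,0,0],[0,0,3],0.5],[[0,0,0],[0,0,8],0.5],[[0,0,0],[0,0,15],0.5],[[0,0,0],[0,0,25],0.5],[[0,0,0],[0,0,35],0.5],[[0,0,0],[-5,0,35],0.5],[[0,0,0],[-5,0,20],0.5],[[0,0,0],[0,0,0],0.5]]}}

```text
t: 18.6
eef_pos: [0.4832, 0.0448, 0.3655]
ee_rot: [-3.139, -0.006, -0.005]
force: [-0.2, 0.7, 0.2]
width: 0.0435
```

```bash
python3 snap.py w7; python3 snap.py s7 side; python3 - <<'E'
import cv2
cv2.imwrite('pics/s7c.png',cv2.resize(cv2.imread('pics/s7.png')[150:260,200:340],None,fx=5,fy=5,interpolation=cv2.INTER_CUBIC))
E
```

```text
t 18.6 q [ 0.499  0.073 -0.455  0.    -1.036  1.066] pos [0.4832 0.0448 0.3655] rot [-3.1385 -0.0062 -0.0053] F [-0.22  0.68  0.19] w 0.04353379015312489
t 18.65 q [ 0.499  0.075 -0.457 -0.    -1.035  1.067] pos [0.4829 0.0447 0.3637] rot [-3.1391 -0.0038 -0.0056] F [ 0.12 -0.3  -0.46] w 0.04396206887207791
```

View pics/w7.png

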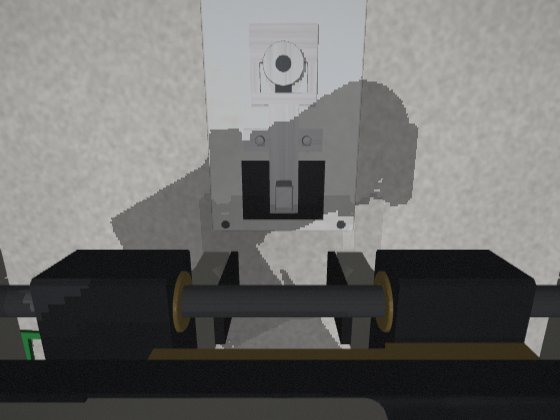

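View pics/s7c.png

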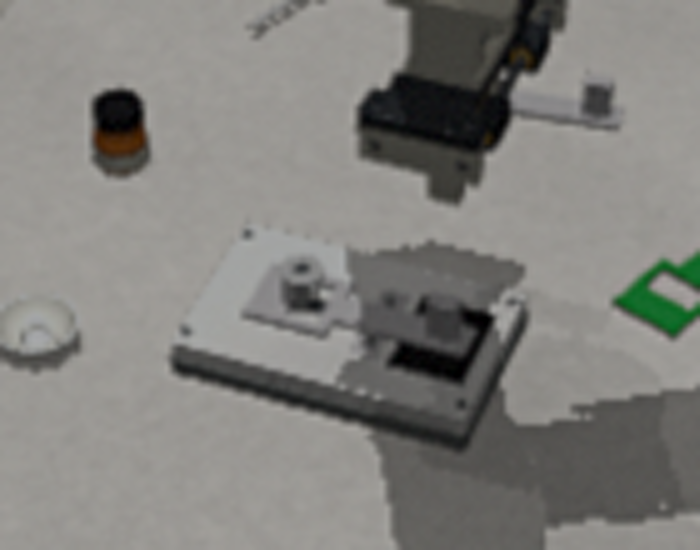

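The plate lies flat with the stud through its eye (head at (283,62)) and the tail between the pins at (260,141) and (307,141). One numeric check before handing in.

```bash
python3 - <<'E'
from h import *
import pickle
c,p,d,s=pickle.load(open('pics/w7.pkl','rb'))
for n,u,v,z in [('noseL',249.5,24,.037),('noseR',318,24,.037),('shL',252,104.5,.037),('shR',318,104.5,.037),('pinL',260,141,.044),('pinR',307,141,.044),('tailL',271,150,.037),('tailR',298.5,150,.037),('stud',283,63,.065),('block',284.5,197,.069)]:
    print(n,(onz(c,u,v,z)*1000).round(1))
for u,v in [(284,28),(257,60),(284,100),(284,150),(285,195)]:
    e,r=ray(c,u,v); print((u,v),((e+r*d[v,u])*1000).round(1))
E
```

```text
noseL [631.4  71.8  37. ]
noseR [631.1  16.4  37. ]
shL [569.2  71.6  37. ]
shR [568.9  15.   37. ]
pinL [538.9  64.9  44. ]
pinR [538.7  24.5  44. ]
tailL [530.6  55.8  37. ]
tailR [530.5  31.4  37. ]
stud [597.9  44.8  65. ]
block [495.   44.1  69. ]
(284, 28) [628.5  43.9  36.2]
(257, 60) [604.7  66.5  35.4]
(284, 100) [572.8  44.1  36.6]
(284, 150) [530.5  44.3  35.4]
(285, 195) [496.4  43.7  67.7]
```

```bash
python3 -c "
from station import *
print(job_done(), get_state()['t'])"
```

```text
the job is handed in; nothing more can be done
the job is handed in; nothing more can be done
```

The latch plate now lies flat on the stage, caught under the stud's head with its tail between the keeper pins. I let go, moved the arm clear and handed the job in at about 18.7 s; no verdict is reported.

**What I did:**
1. I gripped the plate by its block and tilted it nose-down 0.6 rad over the stud.
2. I lowered the eye past the head and drew the nose bar back until it met the neck, felt as about 4 N.
3. I levelled the plate under the head and set it down. The highest wrist force I read was about 8 N, during set-down, with the plate level; while it was tilted, readings stayed at about 5 N or less.

**Last checks (wrist picture, after letting go):**

| Quantity | Measured | Limit |
|---|---|---|
| Eye from slot middle, along | -11 mm | ±26.5 mm |
| Eye from slot middle, across | within 1 mm | ±12 mm |
| Tail point from keeper point, along | about -9 mm | ±30 mm |
| Tail point from keeper point, across | about 1 mm | ±7 mm |
| Plate top height | 35.4–36.6 mm | 37 mm expected when flat |

- **Height:** the readings spread by about 1 mm and sit slightly low. That is within the 2 mm calibration error, and the plate seated at exactly the TCP height I had predicted.
- **Stud position:** the neck was felt about 1 mm further back than the picture had suggested.
- **Bystanders:** the dish, jar and spare look undisturbed in the last side picture. I did not re-measure the others, but the arm never worked near them.

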